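# Set the tyre inflator to the marked pressure and start it

### The job

Set the tyre inflator on the bench: with your fingertips push the orange post on the black dial round clockwise until the dial's white index mark lines up with the red target line on the scale, and only then press the green start button fully down and let it come back up. Do not pinch or grip the post, and leave the socket, the can and the cup standing where they are.

Things in the scene. Friction and masses are not known exactly. Their poses are not given: they have to be found in the camera images.
- inflator: Tyre inflator: a blue box with a grey top panel, 240 (x) x 300 (y) x 70 mm high, fixed on the bench. Origin: centre of its underside; z up. The panel on top is level, 70 mm above the bench. On it: the dial at (0, 55) mm and the green start button at (-40, -95) mm in this frame.
- dial_axis (a point): Point on the dial's vertical axis at the height of the dial's flat top face (82 mm above the bench). The dial is a black disc of 120 mm diameter, its top 12 mm above the panel. A white scale with black ticks surrounds it on the panel.
- dial (a joint): Angle of the dial, rad, from 0 to 4.712 (stops at both ends), growing clockwise seen from above. At 0 the index mark points 135 degrees counter-clockwise from the inflator's x axis (seen from above); at joint value q it points at 2.356 - q rad. Friction only: about 0.12 N m to turn (3 N at the post); it stays where it is left. It starts between 0 and 0.7; the target line always lies further clockwise, at 1.3 to 4.0.
- index_mark (a point): Outer end of the white index line (30 mm long, 4 mm wide, radial) on the dial's top face, 57 mm from the dial's axis. It turns with the dial, opposite the orange post.
- post_top (a point): Centre of the top of the orange finger post that stands up from the dial, diametrically opposite the index mark. The post is 24 mm long radially, 14 mm thick tangentially and rises 28 mm above the dial's top face (top 110 mm above the bench); its centre is 42 mm from the dial's axis. Its two flat sides face along the turning direction: a push on the side that faces counter-clockwise turns the dial clockwise, a push on the other side turns it back.
- target_clip: Red clip fixed on the scale around the dial. Its origin lies on the dial's axis at panel height and its x axis points along the red target line: the dial is set when the index mark lies on this +x axis (y = 0). The clip itself is a 22 x 4 mm red line from 64 to 86 mm from the axis with a 14 mm wide tab outside it, 4 to 6 mm high.
- target_line (a point): Inner end of the red target line, 66 mm from the dial's axis, on top of the clip.
- start (a joint): Travel of the green start button, m: 0 up, 0.006 fully down. Spring return, 5 N when fully down.
- start_top (a point): Centre of the top of the green start button (32 mm diameter); it moves with the button, which is pressed straight down.
- socket: Steel wheel-nut socket, 38 mm diameter, 52 mm high, standing loose on the inflator's panel beyond the button. Origin at the centre of its underside. Leave it alone.
- can: Can with a yellow label, 60 mm diameter, 110 mm high, standing on the bench beside the inflator's +y side. Origin at the centre of its underside. Leave it alone.
- cup: White cup, 70 mm diameter, 60 mm high, standing on the bench beside the inflator's -y side. Origin at the centre of its underside. Leave it alone.

How it is judged (in metres and radians):
On the way, in this order (a step that is already met when the one before it is completed fails the run):
1. the index mark is on the red target line and the dial stands still (y of index_mark in the frame of target_clip between -0.0035 and 0.0035 m and x of index_mark in the frame of target_clip above 0.03 m and velocity of joint dial between -0.05 and 0.05 rad/s), for 0.3 s.
2. the start button is pressed fully down (value of joint start above 0.0045 m), for 0.05 s.
At the end, for the whole second after the job is handed in: The white index mark lies within 3.5 mm of the red target line (measured sideways, at the mark's outer end), the dial stands still, the start button is back up (within 1.5 mm), and the socket, can and cup stand upright and at rest within 20 mm of where they were (all of step 1 and value of joint start below 0.0015 m and distance of each of socket, can, cup from where it was at the start of the episode below 0.02 m and angle between each of socket, can, cup's own z axis and vertical below 0.2 rad and linear speed of each of socket, can, cup below 0.02 m/s); the robot touches nothing.
It fails at once if the post is pinched: pressed with over 3 N on its clockwise and its counter-clockwise half at once (contact force between the fingers and dial_c1 above 3 N and contact force between the fingers and dial_c2 above 3 N).
It fails at once if the start button is pressed down while the mark is off the line (value of joint start above 0.003 m and not (y of index_mark in the frame of target_clip between -0.0035 and 0.0035 m and x of index_mark in the frame of target_clip above 0.03 m)).
It fails at once if the socket is lifted, carried, shoved more than 20 mm or tipped (distance of socket from where it was at the start of the episode above 0.02 m or angle between socket's own z axis and vertical above 0.3 rad).
It fails at once if the can is lifted, carried, shoved more than 20 mm or tipped (distance of can from where it was at the start of the episode above 0.02 m or angle between can's own z axis and vertical above 0.3 rad).
It fails at once if the cup is lifted, carried, shoved more than 20 mm or tipped (distance of cup from where it was at the start of the episode above 0.02 m or angle between cup's own z axis and vertical above 0.3 rad).
It also fails if it takes over 45 s, if anything falls off the work surface, if the arm or the gripper's body presses on something with over 40 N, if the wrist force passes 120 N, or if a joint passes its speed limit or range.

### The arm

A 6-joint arm with a two-finger parallel gripper is mounted at the origin on the work surface. World frame = base frame: x ahead of the robot, y to its left, z up, the work surface at z = 0. Lengths are in m, angles in degrees, forces in N, time in s.
With the tool pointing down it reaches from about 0.4 to 0.825 m from the base axis. Payload 7 kg.
Tool frame: the origin (TCP) lies between the finger pads; the fingertips stand 19 mm ahead of it and the grasp point (between the pads) is the TCP; y points along the fingers, x is the direction in which the jaws open and shut, and the axes are right-handed (so a half turn about y gives the same grasp; the last joint's range is limited). The gripper opens to 88 mm and grips with 3 to 60 N. Pads are 19 mm wide; open, the fingers measure 130 mm over their backs; the gripper's body (78 mm by 193 mm) begins 47 mm behind the grasp point.
Start: joints at [81.423, 20.546, 0.682, 0, -70.136, -16.507], TCP at [0.286, 0.611, 0.246] pointing down, gripper open.
Joint ranges: [-176.03, 176.03], [-82.01, 121.73], [-58.28, 71.71], [-173.87, 95.51], [-174.79, -0.11], [-173.66, 173.66]. Speed limits (degrees/s): [136.94, 136.94, 172.46, 180, 180, 180].

### API

Orientations are given as [roll, pitch, yaw] about the fixed x, y, z axes, in that order (R = Rz(yaw) Ry(pitch) Rx(roll)).
In Python, from plant import r gives the robot as it stands. The module is installed in compiled form; this text tells all that it offers.
- The arm moves only by the tool jog_arm, never from a script. Its argument "steps" is a list of rows, each a list of 5 numbers: the closure, from 0 (fully open) to 1 (shut), then the shift along the tool's x, y, z in m, then the turn about the tool's y in degrees. In form: [[jaw, x, y, z, turn], ...]. A call has 1 to 12 rows; each row shifts and turns the commanded pose from where the row before left it, along the tool's axes as they then stand; what a row does not reach is not made up. A row lasts 1/12 s, in which the tool goes at most 41.7 mm and 7.16 degrees, less where a joint would pass 70% of its speed; a pose out of reach is approached as far as the arm can. A call with a gripper value outside its range is refused whole. The fingers move at their own pace and stop on an object; "squeeze" is the grip in N (left out, the last holds). Time passes only in rows, so rows that do not move let the fingers close. It gives the time, the measured TCP pose, the force and the opening at its end, in the units of the state.
- r.get_state(): the state, without advancing time (a new reading comes with each control period).
- r.capture(name): name is "side" or "top" or "wrist"; returns a dict with "image" (480x640x3 uint8, red, green, blue), "vfov" (degrees; the focal length in pixels is half the picture's height over the tangent of half this angle, whatever the lens; pixels are square), "cx", "cy" (the principal point, pixels), "R" (3x3) and "t" (3): a world point X has camera coordinates R X + t; the wrist camera has in their place "tool_from_camera" (4x4, takes a point from camera to tool coordinates, whose origin is the TCP and whose axes are the tool frame's). Camera axes: x right, y down, z forward; pixel columns grow to the right and rows downward; lengths in m; the calibration is good to about 2 mm. A picture is of the moment at which its call begins: read the wrist's pose just before it. There is no depth.
- r.close_job(): hands the job in, once; it reports no verdict.
The state is a dict: "time_s": time; "joints": joint angles; "qd": joint speeds; "joint_torque": joint torques, N m; "tcp_pos": TCP position; "eef_rot": TCP orientation; "contact_force": force on the tool from outside, world axes, zero at the start; "moment": the same for the moment, N m; "gripper_width": finger opening in m.
Only numpy, scipy, OpenCV 4.12 (cv2) and the standard library are available. Lean on these libraries where they do the work, as an engineer would, in place of code of your own. Each camera call takes 0.05 s, during which the arm holds its last target.

## Working session

There is one attempt and no reset: what is moved stays moved. The work goes in short steps, Python scripts to look and compute and a tool call to move; the robot and the scene stay as the last step left them, time stands still between calls to the robot, and variables do not carry over. Pictures are saved under pics/ and viewed, and the job is handed in when it is done.

Besides the shell and the picture viewer there is one more tool, called after "Emit:" as name(argument=value, ...), one argument or row to a line, values as JSON. jog_arm: Moves the arm, as the interface text tells. Its arguments: {"type":"object","properties":{"steps":{"type":"array","items":{"type":"array","items":{"type":"number"}}},"squeeze":{"type":"number"}},"required":["steps"]}

```bash
mkdir -p pics; python3 - <<'E'
from plant import r
import cv2,numpy as np,pickle
s=r.get_state(); print(s)
for n in ["side","top","wrist"]:
    c=r.capture(n); pickle.dump(c,open(f"{n}0.pkl","wb")); cv2.imwrite(f"pics/{n}0.png",c["image"][:,:,::-1])
    print(n,{k:(np.round(v,4).tolist() if not np.isscalar(v) else v) for k,v in c.items() if k!="image"})
E
```

```text
{'time_s': 0.0, 'joints': array([ 8.14257217e+01,  2.05909490e+01,  6.34131029e-01, -1.85863643e-02,
       -7.01357386e+01, -1.65088461e+01]), 'qd': array([-0.03652795,  0.09281292, -0.02550414,  0.04482464, -0.00170276,
        0.06275291]), 'joint_torque': array([-1.51809985e-03, -5.82716274e+01,  2.93045425e+01,  6.99707955e+00,
        6.85101666e-03, -1.68971201e-04]), 'tcp_pos': array([0.2859712 , 0.61093088, 0.24463569]), 'eef_rot': array([-8.99904486e+01, -9.37063489e-02, -1.15089462e+02]), 'contact_force': array([-0.10055586,  0.4227346 ,  0.08224536]), 'moment': array([0.04087233, 0.05042725, 0.03689067]), 'gripper_width': 0.08767798194332387}
side {'vfov': 56.02313235703614, 'cx': 312.96053821885346, 'cy': 246.45609311724934, 'R': [[0.7865, -0.6174, -0.0172], [-0.4805, -0.5941, -0.6451], [0.388, 0.5157, -0.7639]], 't': [-0.4128, 0.3695, 0.6994]}
top {'vfov': 45.74143425656245, 'cx': 319.45764255455003, 'cy': 240.71120410498068, 'R': [[-0.0174, -0.9992, 0.0359], [-0.9945, 0.0136, -0.1039], [0.1034, -0.0375, -0.9939]], 't': [0.0277, 0.5671, 0.9172]}
wrist {'vfov': 69.94703333975703, 'cx': 320.0817740104263, 'cy': 237.26455664291333, 'tool_from_camera': [[1.0, 0.0001, 0.0006, 0.0009], [-0.0005, -0.312, 0.9501, -0.1403], [0.0003, -0.9501, -0.312, 0.0849], [0.0, 0.0, 0.0, 1.0]]}
```

View pics/side0.png

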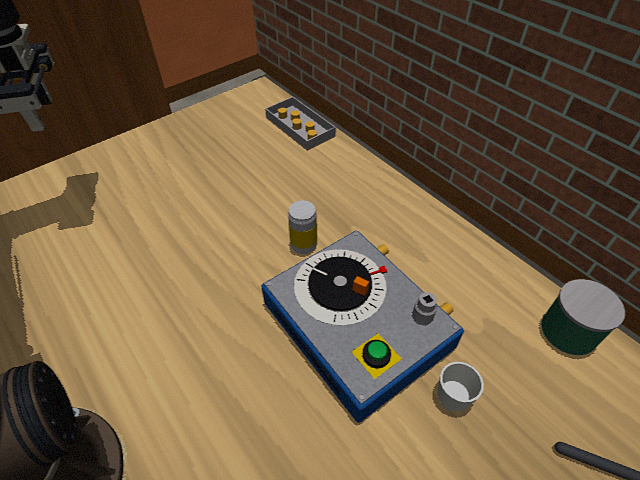

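View pics/top0.png

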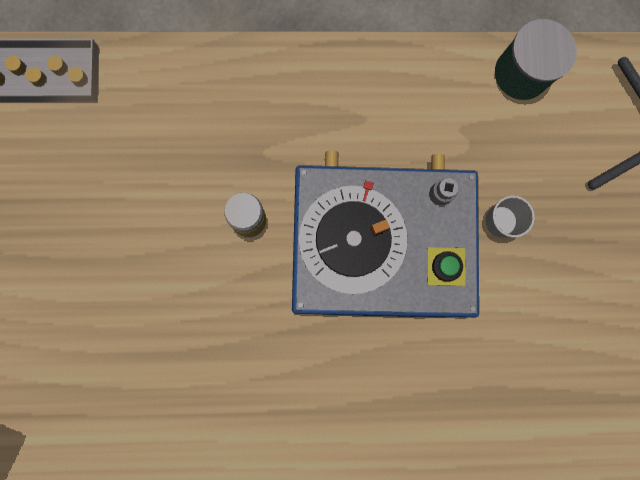

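View pics/wrist0.png

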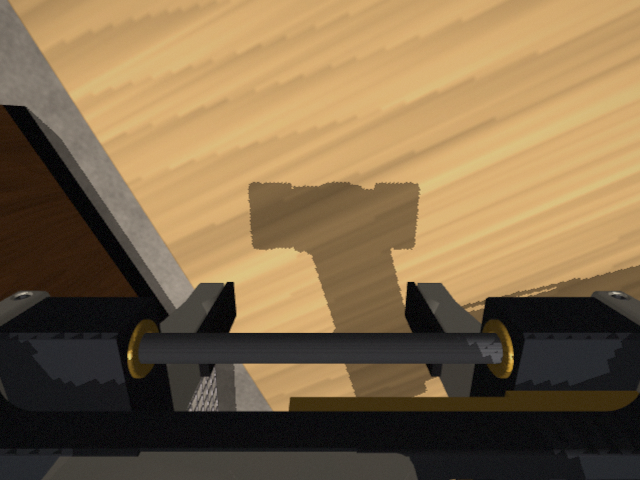

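```bash
cat > h.py <<'E'
import cv2,numpy as np,pickle
def ray(c,u,v,z):
    f=240/np.tan(np.radians(c["vfov"]/2)); R=np.array(c["R"]);t=np.array(c["t"])
    d=R.T@np.array([(u-c["cx"])/f,(v-c["cy"])/f,1]); o=-R.T@t
    return (o+d*(z-o[2])/d[2])[:2]
def cents(im,box):
    x0,y0,x1,y1=box; s=im[y0:y1,x0:x1]; hsv=cv2.cvtColor(s,cv2.COLOR_RGB2HSV); out={}
    H,S,V=[hsv[...,i].astype(int) for i in range(3)]
    M=dict(red=((H<5)|(H>174))&(S>150)&(V>90),orange=(H>=6)&(H<16)&(S>180)&(V>90),green=(H>45)&(H<80)&(S>120)&(V>60))
    for k,m in M.items():
        n,l,st,ce=cv2.connectedComponentsWithStats(m.astype(np.uint8))
        if n>1:
            i=1+np.argmax(st[1:,4]); out[k]=(ce[i]+[x0,y0],st[i].tolist(),)
    return out
E
python3 - <<'E'
from h import *
for n,box in [("top",(296,168,480,318)),("side",(262,230,465,420))]:
    c=pickle.load(open(f"{n}0.pkl","rb")); im=c["image"]; d=cents(im,box)
    for k,v in d.items():
        z={"red":.075,"orange":.108,"green":.085}[k]
        print(n,k,v,ray(c,*v[0],z))
    x0,y0,x1,y1=box; s=im[y0:y1,x0:x1]
    cv2.imwrite(f"pics/{n}0z.png",cv2.resize(s,None,fx=3.2 if n=="side" else 4,fy=3.2 if n=="side" else 4,interpolation=cv2.INTER_CUBIC)[:600,:800,::-1])
E
```

```text
top red (array([367.11538462, 187.70512821]), [68, 13, 9, 20, 78]) [ 0.64698137 -0.05725917]
top orange (array([376., 233.]), [80, 65, 1, 1, 1]) [ 0.56989606 -0.06495242]
top green (array([449.34951456, 265.44012945]), [144, 88, 20, 20, 309]) [ 0.51978206 -0.18235371]
side red (array([379.73584906, 269.66037736]), [108, 36, 17, 8, 53]) [ 0.6451374  -0.05599885]
side orange (array([360.82828283, 281.18181818]), [91, 46, 16, 11, 99]) [ 0.58124023 -0.06987256]
side green (array([377.08045977, 349.25287356]), [106, 111, 19, 17, 261]) [ 0.52168941 -0.17803232]
```

View pics/top0z.png

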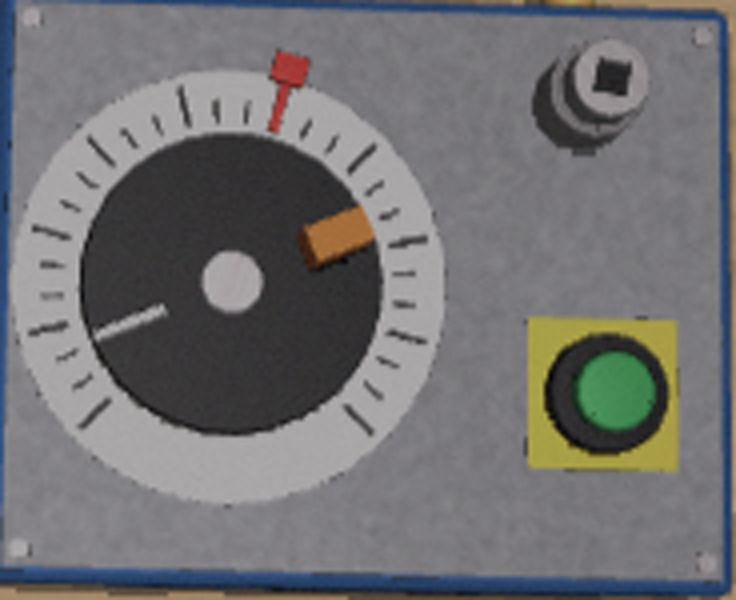

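View pics/side0z.png

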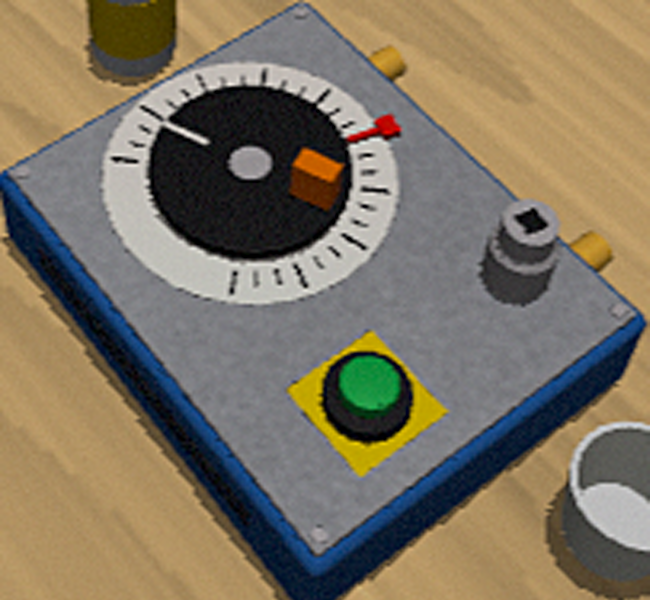

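```bash
python3 - <<'E'
from h import *
ct=pickle.load(open("top0.pkl","rb")); cs=pickle.load(open("side0.pkl","rb"))
T=lambda x,y,z: ray(ct,296+(x+.5)/4-.5,168+(y+.5)/4-.5,z)
S=lambda x,y,z: ray(cs,262+(x+.5)/3.2-.5,230+(y+.5)/3.2-.5,z)
for nm,F,pts in [("top",T,dict(hub=(232,282,.083),mo=(96,337,.082),mi=(165,309,.082),ri=(273,131,.075),ro=(283,90,.075),s1=(32,18,.071),s2=(703,37,.071),s3=(707,563,.071),s4=(18,549,.071),g=(617,390,.09),sock=(592,95,.122),dc=(231,284,.082),pi=(309,250,.11),po=(367,223,.11))),
 ("side",S,dict(hub=(250,162,.083),mo=(160,122,.082),mi=(209,143,.082),ri=(350,138,.075),ro=(378,129,.075),s2=(620,311,.071),s3=(319,534,.071),s4=(21,171,.071),s1=(302,12,.071),g=(368,384,.09)))]:
    P={k:F(*v) for k,v in pts.items()}
    print(nm,{k:v.round(4).tolist() for k,v in P.items()})
    m=np.mean([P[k] for k in("s1","s2","s3","s4")],0); a=(P["s2"]+P["s3"]-P["s1"]-P["s4"]) # -y dir
    a=-a; yaw=np.degrees(np.arctan2(a[1],a[0]))-90
    w=np.radians(yaw);Rz=np.array([[np.cos(w),-np.sin(w)],[np.sin(w),np.cos(w)]])
    print("centre",m,"yaw",yaw,"dial",m+Rz@[0,.055],"btn",m+Rz@[-.04,-.095])
    ang=lambda v: np.degrees(np.arctan2(v[1],v[0]))
    C=P["hub"]
    print("mark ang",ang(P["mo"]-C),ang(P["mo"]-P["mi"]),"red",ang(P["ri"]-C),ang(P["ro"]-C),ang(P["ro"]-P["ri"]))
    if "pi" in P: print("post",ang((P["pi"]+P["po"])/2-C))
E
```

```text
top {'hub': [0.5652, -0.0329], 'mo': [0.5443, 0.0209], 'mi': [0.555, -0.0063], 'ri': [0.6265, -0.0515], 'ro': [0.6431, -0.056], 's1': [0.6742, 0.044], 's2': [0.6639, -0.2281], 's3': [0.452, -0.2201], 's4': [0.4623, 0.0526], 'g': [0.52, -0.1819], 'sock': [0.6308, -0.1683], 'dc': [0.5645, -0.0326], 'pi': [0.5741, -0.06], 'po': [0.5843, -0.0826]}
centre [ 0.56309488 -0.08790391] yaw -2.176937734588364 dial [ 0.56518409 -0.0329436 ] btn [ 0.51951512 -0.18131592]
mark ang 111.16020331609535 111.29273589154359 red -16.91874582223725 -16.513602372054848 -15.000700796970412
post -69.91613794561543
side {'hub': [0.5655, -0.0314], 'mo': [0.5433, 0.0251], 'mi': [0.5561, -0.0053], 'ri': [0.6271, -0.051], 'ro': [0.6447, -0.0566], 's2': [0.6634, -0.2272], 's3': [0.4523, -0.2176], 's4': [0.4619, 0.0547], 's1': [0.6744, 0.0447], 'g': [0.5185, -0.1797]}
centre [ 0.56301686 -0.08635853] yaw -2.1767086724593128 dial [ 0.56510585 -0.03139821] btn [ 0.51943747 -0.17977072]
mark ang 111.48384114481333 112.96988681294253 red -17.656356437853898 -17.625766575010918 -17.518474411999108
```

Emit:
jog_arm(
  steps=[
    [1,0.0194,0,0.0237,0],
    [1,0.0194,0,0.0237,0],
    [1,0.0194,0,0.0237,0],
    [1,0.0194,0,0.0237,0],
    [1,0.0194,0,0.0237,0],
    [1,0.0194,0,0.0237,0],
    [1,0.0194,0,0.0237,0],
    [1,0.0194,0,0.0237,0],
    [1,0.0194,0,0.0237,0],
    [1,0.0194,0,0.0237,0],
    [1,0.0194,0,0.0237,0],
    [1,0.0194,0,0.0237,0],
  ],
  squeeze=10,
)

```text
time_s: 1.15
tcp_pos: [0.4453, 0.2784, 0.2455]
eef_rot: [-90.0, -0.0, -115.1]
contact_force: [1.2, 0.4, 0.9]
gripper_width: 0.0134
```

Emit:
jog_arm(
  steps=[
    [1,0.0194,0,0.0237,0],
    [1,0.0194,0,0.0237,0],
    [1,0.0194,0,0.0237,0],
    [1,0.0194,0,0.0237,0],
    [1,0.0194,0,0.0237,0],
    [1,0.0194,0,0.0237,0],
    [1,0.0194,0,0.0237,0],
    [1,0.0194,0,0.0237,0],
    [1,0.0194,0,0.0237,0],
    [1,0.0194,0,0.0237,0],
    [1,0.0194,0,0.0237,0],
    [1,0.0194,0,0.0237,0],
  ],
)

```text
time_s: 2.15
tcp_pos: [0.6042, -0.053, 0.2453]
eef_rot: [-90.0, -0.0, -115.1]
contact_force: [-0.3, 0.2, 0.7]
gripper_width: 0.0004
```

Emit:
jog_arm(
  steps=[
    [1,0,0,0,-5.5],
    [1,0,0,0,-5.5],
    [1,0,0,0,-5.5],
    [1,0,0,0,-5.5],
    [1,0,0,0,-5.5],
    [1,0,0,0,-5.5],
    [1,0,0,0,-5.5],
    [1,0,0,0,-5.5],
    [1,0,0,0,-5.5],
    [1,0,0,0,-5.5],
    [1,0,0,0,-5.5],
    [1,0,0,0,-5.5],
  ],
)

```text
time_s: 3.15
tcp_pos: [0.6038, -0.0515, 0.2453]
eef_rot: [-90.0, 0.0, -48.8]
contact_force: [-0.5, 0.5, -0.0]
gripper_width: 0.0006
```

```bash
python3 - <<'E'
from plant import r
import cv2,pickle
s=r.get_state(); print(s["joints"],s["tcp_pos"])
for n in ["wrist","side"]:
    c=r.capture(n); c["s"]=s; pickle.dump(c,open(f"{n}1.pkl","wb")); cv2.imwrite(f"pics/{n}1.png",c["image"][:,:,::-1])
E
```

```text
[ 1.35746220e+01  1.41310560e+01 -8.42784723e+00 -9.31399751e-03
 -6.74691837e+01  1.17615907e+02] [ 0.6037626  -0.05147393  0.24527346]
```

View pics/wrist1.png

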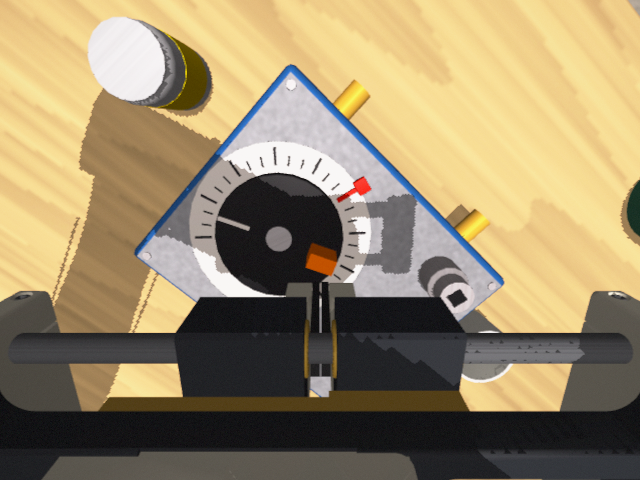

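View pics/side1.png

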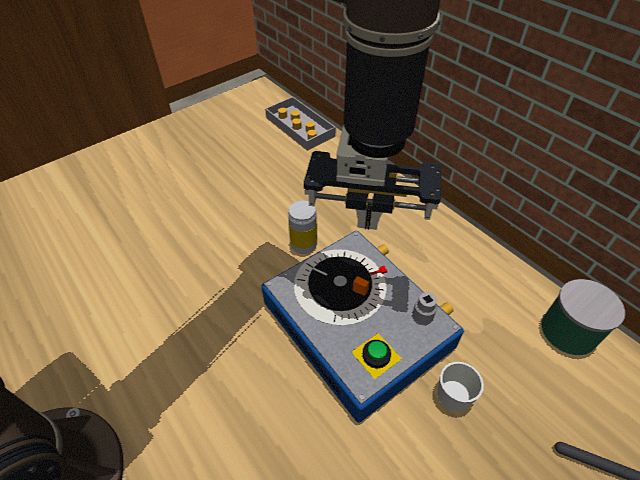

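```bash
cat >> h.py <<'E'
from scipy.spatial.transform import Rotation as Ro
def wray(c,u,v,z):
    s=c["s"]; Rt=Ro.from_euler("xyz",s["eef_rot"],degrees=True).as_matrix(); T=np.array(c["tool_from_camera"])
    f=240/np.tan(np.radians(c["vfov"]/2))
    d=Rt@T[:3,:3]@np.array([(u-c["cx"])/f,(v-c["cy"])/f,1]); o=np.array(s["tcp_pos"])+Rt@T[:3,3]
    return (o+d*(z-o[2])/d[2])[:2]
E
python3 - <<'E'
from h import *
c=pickle.load(open("wrist1.pkl","rb")); im=c["image"]
cv2.imwrite("pics/w1z.png",cv2.resize(im[130:300,180:400],None,fx=3.5,fy=3.5,interpolation=cv2.INTER_CUBIC)[:,:,::-1])
E
```

```text
(no output)
```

View pics/w1z.png

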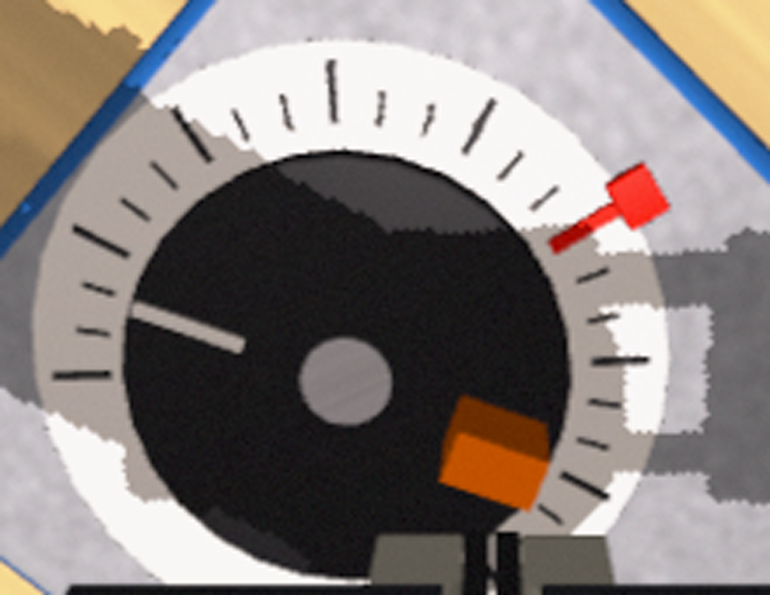

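```bash
python3 - <<'E'
from h import *
c=pickle.load(open("wrist1.pkl","rb"))
F=lambda x,y,z: wray(c,180+(x+.5)/3.5-.5,130+(y+.5)/3.5-.5,z)
ang=lambda v: np.degrees(np.arctan2(v[1],v[0]))
C=F(346,381,.083);mo=F(134,310,.082);mi=F(243,346,.082);ri=F(553,245,.075);ro=F(638,197,.075)
po=(F(460,434,.11)+F(549,462,.11)+F(528,509,.11)+F(440,482,.11))/4
print(C,ang(mo-C),ang(mo-mi),np.hypot(*(mo-C)),ang(ri-C),ang(ro-C),ang(ro-ri),"post",po,ang(po-C),np.hypot(*(po-C)))
E
```

```text
[ 0.56599231 -0.03343711] 111.8854770686306 111.79344012661987 0.05806937135979351 -16.219099851950983 -16.917389947120938 -18.715827359244088 post [ 0.58080354 -0.0727873 ] -69.37390260606524 0.04204533352456289
```

Emit:
jog_arm(
  steps=[
    [1,0.0025,0.012,0,0],
    [1,0,0.014,0,0],
    [1,0,0.014,0,0],
    [1,0,0.014,0,0],
    [1,0,0.014,0,0],
    [1,0,0.014,0,0],
    [1,0,0.013,0,0],
    [1,0,0.012,0,0],
    [1,0,0.01,0,0],
    [1,0,0.008,0,0],
    [1,0,0.006,0,0],
    [1,0,0.003,0,0],
  ],
)

```text
time_s: 4.25
tcp_pos: [0.6053, -0.0535, 0.1106]
eef_rot: [-90.0, 0.0, -49.1]
contact_force: [0.5, -0.4, -0.4]
gripper_width: 0.0005
```

```bash
python3 - <<'E'
from plant import r
import cv2,pickle
s=r.get_state(); print(s["joints"],s["tcp_pos"],s["contact_force"])
for n in ["wrist"]:
    c=r.capture(n); c["s"]=s; pickle.dump(c,open(f"{n}2.pkl","wb")); cv2.imwrite(f"pics/{n}2.png",c["image"][:,:,::-1])
E
```

```text
[ 1.33483212e+01  2.10263748e+01 -1.78113395e+01 -5.91730239e-03
 -5.12203199e+01  1.17519689e+02] [ 0.60528388 -0.05347358  0.11055515] [ 0.45934797 -0.38153505 -0.37228244]
```

View pics/wrist2.png

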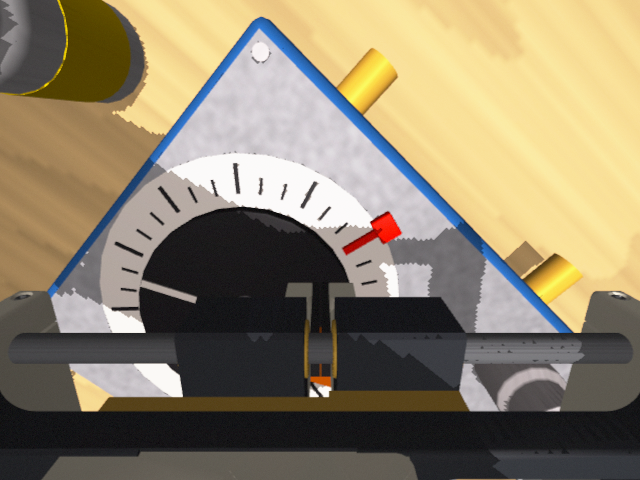

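Emit:
jog_arm(
  steps=[
    [1,0.0007,0,-0.0022,3],
    [1,0.001,0,-0.003,4],
    [1,0.001,0,-0.003,4],
    [1,0.001,0,-0.003,4],
    [1,0.001,0,-0.003,4],
    [1,0.001,0,-0.003,4],
    [1,0.001,0,-0.003,4],
    [1,0.001,0,-0.003,4],
    [1,0.001,0,-0.003,4],
    [1,0.001,0,-0.003,4],
    [1,0.001,0,-0.003,4],
    [1,0.001,0,-0.003,4],
  ],
)

```text
time_s: 5.3
tcp_pos: [0.5789, -0.0753, 0.1124]
eef_rot: [-89.8, 0.1, -96.3]
contact_force: [4.9, -0.3, -3.6]
gripper_width: 0.0003
```

```bash
python3 - <<'E'
from plant import r
import cv2,pickle,numpy as np
s=r.get_state(); print(s["joints"],s["tcp_pos"],s["eef_rot"],s["contact_force"])
d=np.array(s["tcp_pos"][:2])-[.5655,-.0325]; y=np.radians(s["eef_rot"][2]); print("tool xz",d@[np.cos(y),np.sin(y)],d@[-np.sin(y),np.cos(y)])
for n in ["wrist","top"]:
    c=r.capture(n); c["s"]=s; pickle.dump(c,open(f"{n}3.pkl","wb")); cv2.imwrite(f"pics/{n}3.png",c["image"][:,:,::-1])
E
```

```text
[ 1.17882726e+01  1.87866860e+01 -2.10450918e+01  3.41982249e-02
 -4.99264105e+01  7.19026826e+01] [ 0.57893211 -0.0752783   0.11244702] [-8.97619976e+01  5.01500434e-02 -9.62869801e+01] [ 4.88734781 -0.31101552 -3.61913064]
tool xz 0.04105009094405115 0.018035914211768984
```

View pics/wrist3.png

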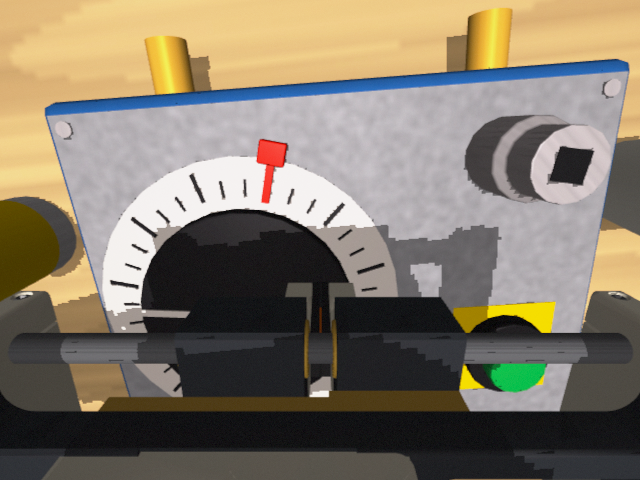

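View pics/top3.png

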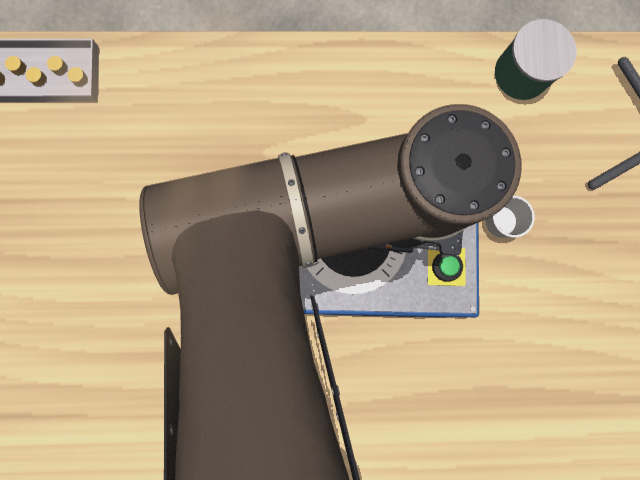

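```bash
python3 - <<'E'
from h import *
c=pickle.load(open("wrist3.pkl","rb")); 
ang=lambda v: np.degrees(np.arctan2(v[1],v[0]))
im=c["image"]; cv2.imwrite("pics/w3z.png",cv2.resize(im[120:400,60:400],None,fx=2.2,fy=2.1,interpolation=cv2.INTER_CUBIC)[:,:,::-1])
mi=wray(c,187,315,.082); mo=wray(c,138,313,.082)
for C in [[.5655,-.0325]]: print(mo,ang(mo-C),ang(mo-mi))
E
```

```text
[0.57384609 0.02778844] 82.11830151942506 81.0845444388415
```

View pics/w3z.png

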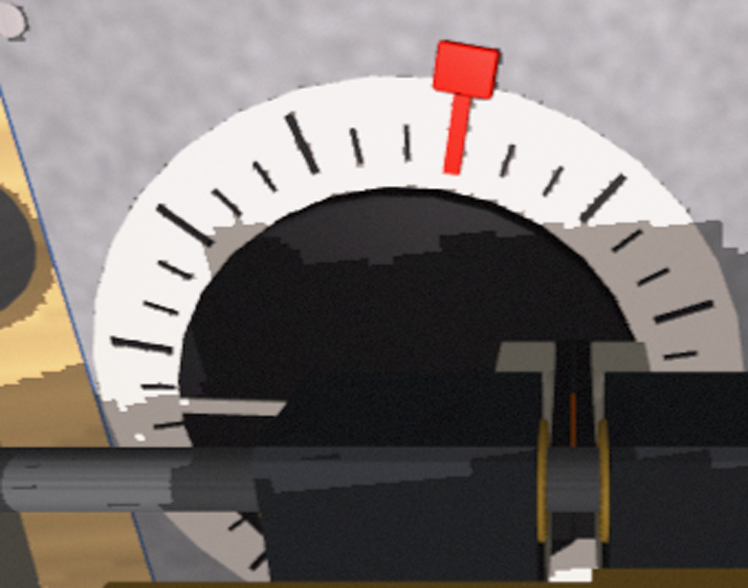

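Emit:
jog_arm(
  steps=[
    [1,0.001,0,-0.003,4],
    [1,0.001,0,-0.003,4],
    [1,0.001,0,-0.003,4],
    [1,0.001,0,-0.003,4],
    [1,0.001,0,-0.003,4],
    [1,0.001,0,-0.003,4],
    [1,0.001,0,-0.003,4],
    [1,0.001,0,-0.003,4],
    [1,0.001,0,-0.003,4],
    [1,0.001,0,-0.003,4],
    [1,0.001,0,-0.003,4],
  ],
)

```text
time_s: 6.32
tcp_pos: [0.5448, -0.071, 0.1124]
eef_rot: [-89.9, 0.1, -140.1]
contact_force: [5.7, -2.2, -2.8]
gripper_width: 0.0007
```

```bash
cat > look.py <<'E'
from plant import r
import cv2,pickle,numpy as np,sys
n=sys.argv[1]
s=r.get_state(); print(s["time_s"],s["joints"].round(2),s["tcp_pos"].round(4),s["eef_rot"].round(2),s["contact_force"].round(2))
d=np.array(s["tcp_pos"][:2])-[.5655,-.0325]; y=np.radians(s["eef_rot"][2]); print("tool xz",d@[np.cos(y),np.sin(y)],d@[-np.sin(y),np.cos(y)])
c=r.capture("wrist"); c["s"]=s; pickle.dump(c,open(f"wrist{n}.pkl","wb")); cv2.imwrite(f"pics/wrist{n}.png",c["image"][:,:,::-1])
E
python3 look.py 4
```

```text
6.3167 [ 13.04  15.95 -25.35   0.06 -48.54  26.81] [ 0.5448 -0.071   0.1124] [-8.9890e+01  1.2000e-01 -1.4011e+02] [ 5.72 -2.24 -2.82]
tool xz 0.04055949694566658 0.016258849131093142
```

View pics/wrist4.png

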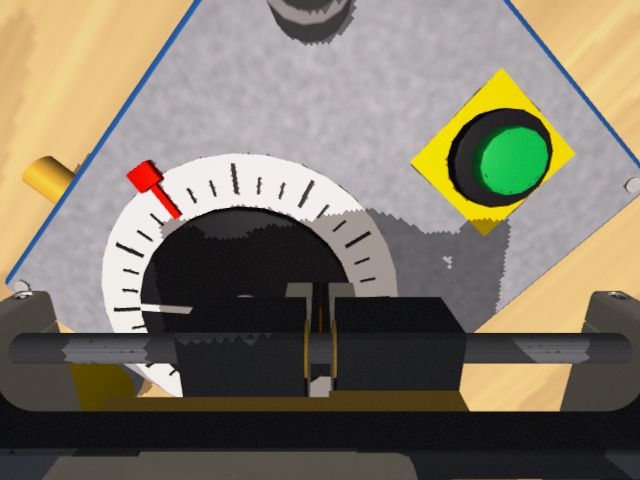

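Emit:
jog_arm(
  steps=[
    [1,0.001,0,-0.003,4],
    [1,0.001,0,-0.003,4],
    [1,0.001,0,-0.003,4],
    [1,0.001,0,-0.003,4],
    [1,0.001,0,-0.003,4],
    [1,0.001,0,-0.003,4],
    [1,0.001,0,-0.003,4],
    [1,0.001,0,-0.003,4],
    [1,0.001,0,-0.003,4],
    [1,0.0007,0,-0.0022,3],
    [1,0.0005,0,-0.0015,2],
    [1,0,0,0,0],
  ],
)

```text
time_s: 7.37
tcp_pos: [0.5237, -0.0468, 0.1123]
eef_rot: [-90.0, 0.1, 179.0]
contact_force: [1.4, -3.2, 1.2]
gripper_width: 0.0007
```

```bash
python3 look.py 5; python3 - <<'E'
from h import *
c=pickle.load(open("wrist5.pkl","rb")); im=c["image"]
cv2.imwrite("pics/w5z.png",cv2.resize(im[210:390,60:260],None,fx=3.3,fy=3.3,interpolation=cv2.INTER_CUBIC)[:,:,::-1])
E
```

```text
7.3667 [ 16.32  14.   -28.19   0.05 -47.76 -17.32] [ 0.5237 -0.0468  0.1123] [-8.9980e+01  6.0000e-02  1.7904e+02] [ 1.38 -3.19  1.24]
tool xz 0.04152816994325736 0.014966291504450429
```

View pics/wrist5.png

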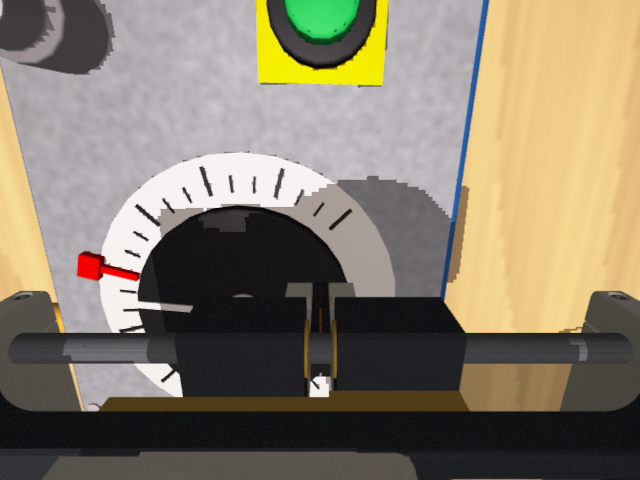

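View pics/w5z.png

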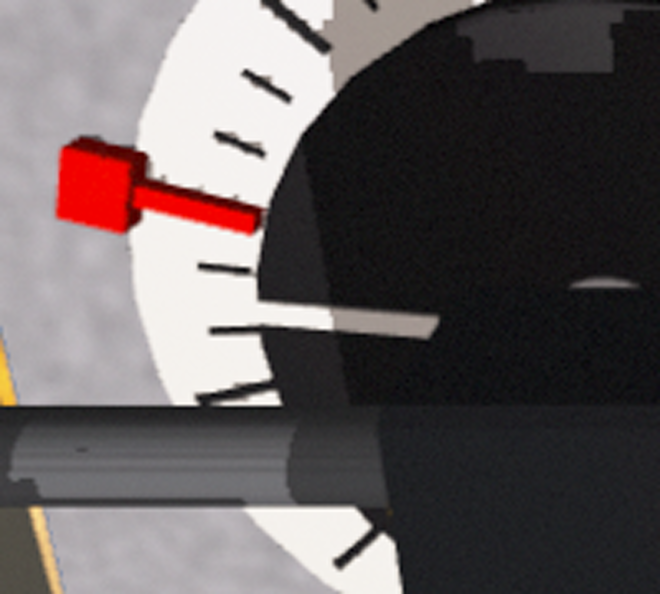

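```bash
python3 - <<'E'
from h import *
c=pickle.load(open("wrist5.pkl","rb"))
F=lambda x,y,z: wray(c,60+(x+.5)/3.3-.5,210+(y+.5)/3.3-.5,z)
ang=lambda v: np.degrees(np.arctan2(v[1],v[0]))
mo=F(260,314,.082);mi=F(434,327,.082);ri=F(262,214,.075);ro=F(140,186,.075); ht=F(605,277,.083)
C=np.array([.5655,-.0325])
print(mo,mi,ri,ht,np.hypot(*(mo-C)),np.hypot(*(ri-C)),np.hypot(*(ht-C)))
print(ang(mo-C),ang(mo-mi),ang(ri-C),ang(ro-C),ang(ro-ri))
E
```

```text
[ 0.62490633 -0.03868217] [ 0.59575948 -0.03571623] [ 0.62531345 -0.05401088] [ 0.56559931 -0.0451963 ] 0.05972713540854281 0.06356388268345754 0.012696688756246178
-5.941147358887819 -5.810340534434824 -19.780245991452265 -18.754021276184755 -15.573335429643056
```

Emit:
jog_arm(
  steps=[
    [1,0.0005,0,-0.0015,2],
    [1,0.0005,0,-0.0015,2],
    [1,0.0005,0,-0.0015,2],
    [1,0.0005,0,-0.0015,2],
    [1,0.0002,0,-0.0007,1],
    [1,0,0,0,0],
    [1,0,0,0,0],
  ],
)

```text
time_s: 8.0
tcp_pos: [0.5214, -0.04, 0.1117]
eef_rot: [-90.0, -0.0, 170.0]
contact_force: [-0.1, -3.7, 1.8]
gripper_width: 0.0005
```

```bash
python3 look.py 6; python3 - <<'E'
from h import *
c=pickle.load(open("wrist6.pkl","rb")); im=c["image"]
cv2.imwrite("pics/w6z.png",cv2.resize(im[230:350,60:220],None,fx=5,fy=5,interpolation=cv2.INTER_CUBIC)[:,:,::-1])
E
```

```text
8.0 [ 1.713e+01  1.384e+01 -2.850e+01  1.000e-02 -4.768e+01 -2.709e+01] [ 0.5214 -0.04    0.1117] [-8.9990e+01 -1.0000e-02  1.7004e+02] [-0.07 -3.73  1.83]
tool xz 0.042131264682762716 0.015046252343085093
```

View pics/w6z.png

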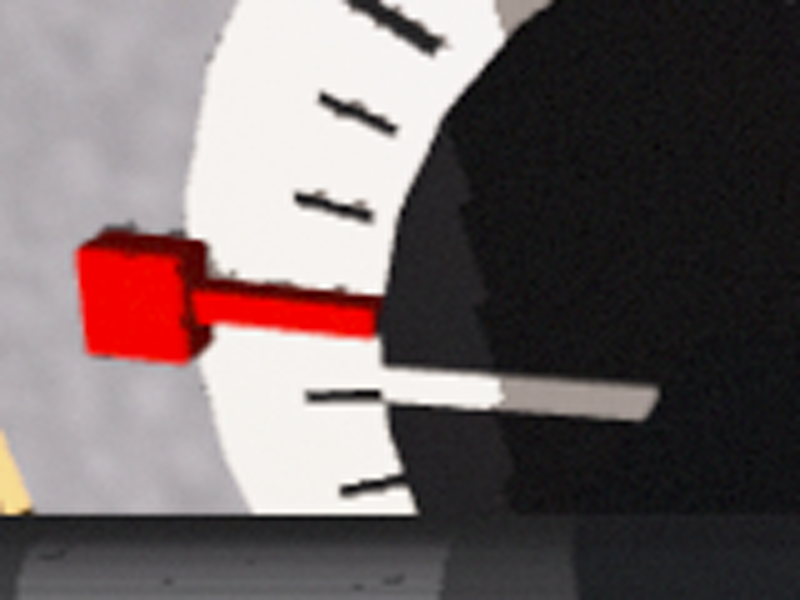

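```bash
python3 - <<'E'
from h import *
c=pickle.load(open("wrist6.pkl","rb"))
F=lambda x,y,z: wray(c,60+(x+.5)/5-.5,230+(y+.5)/5-.5,z)
ang=lambda v: np.degrees(np.arctan2(v[1],v[0]))
mo=F(384,384,.082);mi=F(650,404,.082)
C=np.array([.5655,-.0325])
for z in (.074,.075,.076):
  ri=F(378,320,z);ro=F(195,302,z)
  print(ri,np.hypot(*(ri-C)),ang(ri-C),ang(ro-C),ang(ro-ri))
u=(mo-mi)/np.hypot(*(mo-mi)); Cm=mo-.057*u
print(mo,np.hypot(*(mo-C)),ang(mo-C),ang(u),Cm, ang(ri-Cm),ang(ro-Cm))
E
```

```text
[ 0.62706261 -0.05195446] 0.06456338461604987 -17.537112714784243 -17.243852766441606 -16.331236145061823
[ 0.62638431 -0.05236219] 0.06404222162391586 -18.067795061759742 -17.64470022006262 -16.33123614506171
[ 0.62570602 -0.05276992] 0.06352664252077267 -18.607138292219407 -18.051647406564793 -16.331236145061716
[ 0.62365564 -0.04751396] 0.06006244794201795 -14.475889365706017 -14.886293673410496 [ 0.5685687  -0.03287057] -19.20180800682812 -18.47506619456628
```

Emit:
jog_arm(
  steps=[
    [1,0.0002,0,-0.0007,1],
    [1,0.0002,0,-0.0007,1],
    [1,0.0001,0,-0.0004,0.5],
    [1,0,0,0,0],
    [1,0,0,0,0],
  ],
)

```text
time_s: 8.47
tcp_pos: [0.5211, -0.038, 0.1115]
eef_rot: [-90.0, -0.0, 167.4]
contact_force: [-0.7, -3.9, 3.3]
gripper_width: 0.0003
```

```bash
python3 look.py 7; python3 - <<'E'
from h import *
c=pickle.load(open("wrist7.pkl","rb")); im=c["image"]
cv2.imwrite("pics/w7z.png",cv2.resize(im[230:350,60:220],None,fx=5,fy=5,interpolation=cv2.INTER_CUBIC)[:,:,::-1])
E
```

```text
8.4667 [ 1.737e+01  1.382e+01 -2.855e+01 -1.000e-02 -4.766e+01 -2.994e+01] [ 0.5211 -0.038   0.1115] [-8.9990e+01 -3.0000e-02  1.6743e+02] [-0.65 -3.87  3.32]
tool xz 0.042180559224214834 0.01499359435337824
```

View pics/w7z.png

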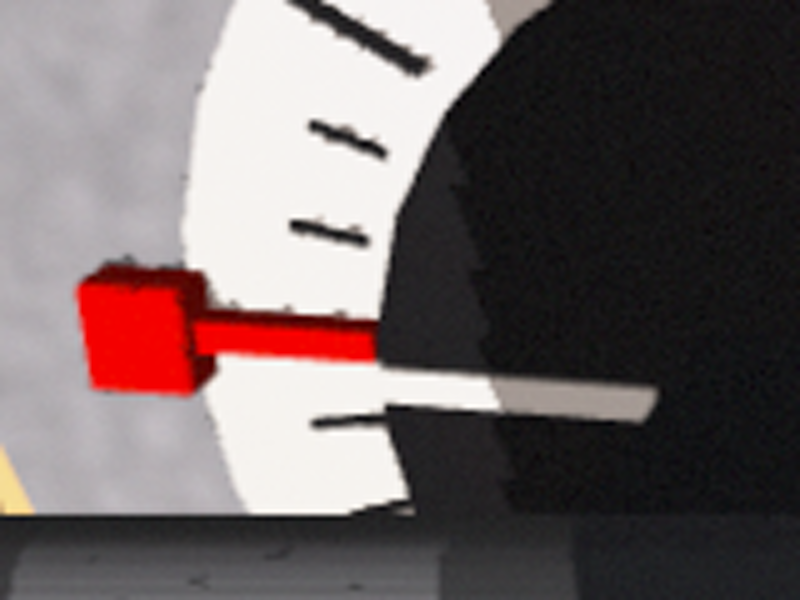

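Emit:
jog_arm(
  steps=[
    [1,0,0,0.005,0],
    [1,0,0,0.01,0],
    [1,0,-0.01,0.005,0],
    [1,0,-0.03,0,0],
    [1,0,-0.03,0,0],
    [1,0,-0.03,0,0],
    [1,0,-0.02,0,0],
    [1,0,0,0,0],
  ],
)

```text
time_s: 9.18
tcp_pos: [0.5192, -0.0578, 0.2372]
eef_rot: [-90.2, 0.4, 167.4]
contact_force: [0.4, 0.0, -0.1]
gripper_width: 0.0007
```

```bash
python3 look.py 8; python3 - <<'E'
from plant import r
from h import *
for n in ["side","top"]:
    c=r.capture(n); pickle.dump(c,open(f"{n}8.pkl","wb")); cv2.imwrite(f"pics/{n}8.png",c["image"][:,:,::-1])
E
```

```text
9.1833 [ 15.24   6.19 -19.49   0.08 -63.84 -27.84] [ 0.5192 -0.0578  0.2372] [-90.16   0.45 167.43] [ 0.45  0.04 -0.13]
tool xz 0.039693907979586725 0.034785333238128775
```

View pics/wrist8.png

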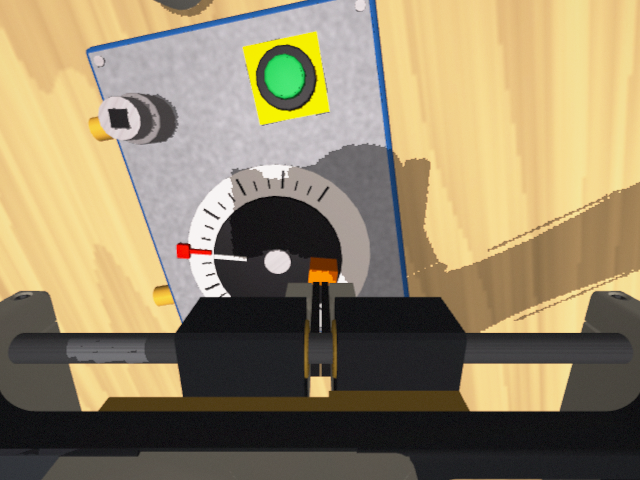

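View pics/side8.png

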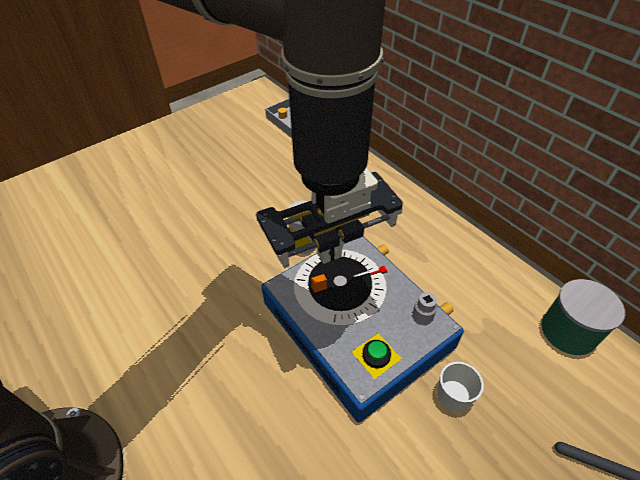

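View pics/top8.png

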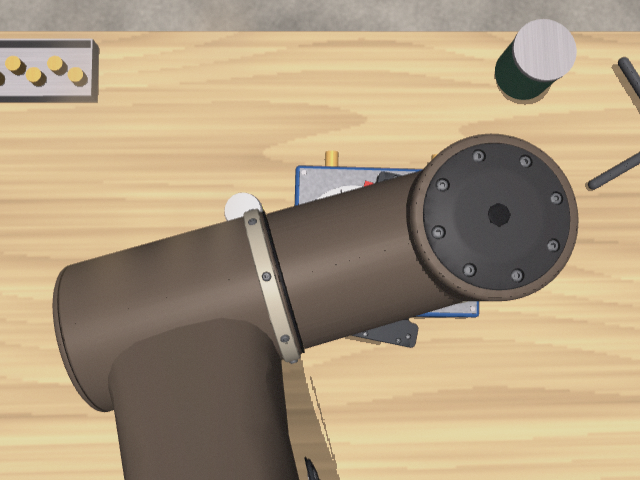

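```bash
python3 - <<'E'
from h import *
im=pickle.load(open("wrist8.pkl","rb"))["image"]; cv2.imwrite("pics/w8z.png",cv2.resize(im[210:310,165:325],None,fx=5,fy=5,interpolation=cv2.INTER_CUBIC)[:,:,::-1])
im=pickle.load(open("side8.pkl","rb"))["image"]; cv2.imwrite("pics/s8z.png",cv2.resize(im[240:330,280:400],None,fx=6,fy=6,interpolation=cv2.INTER_CUBIC)[:,:,::-1])
E
```

```text
(no output)
```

View pics/w8z.png

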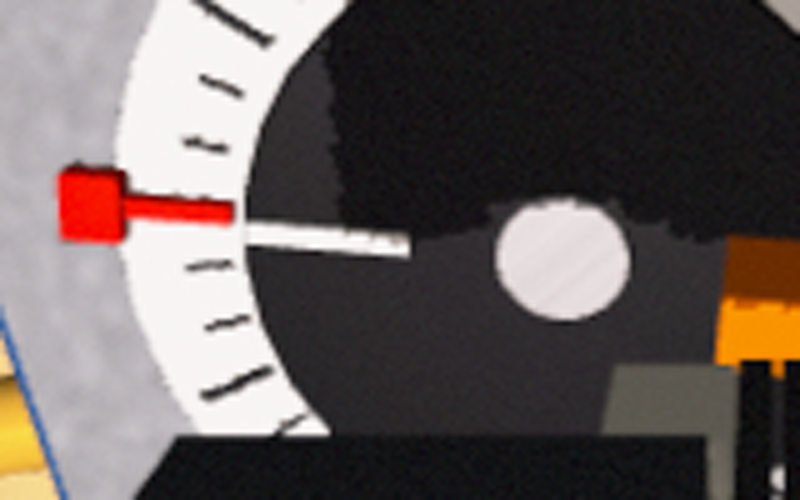

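View pics/s8z.png

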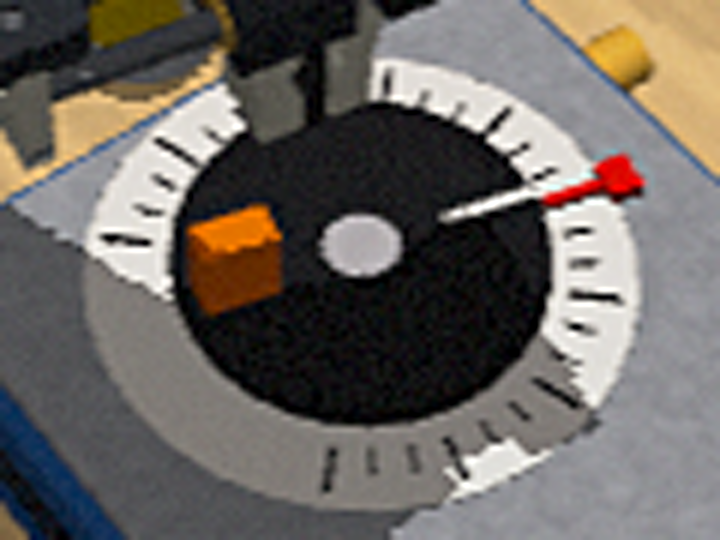

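```bash
python3 - <<'E'
from h import *
cw=pickle.load(open("wrist8.pkl","rb")); cs=pickle.load(open("side8.pkl","rb"))
W=lambda x,y,z: wray(cw,165+(x+.5)/5-.5,210+(y+.5)/5-.5,z)
S=lambda x,y,z: ray(cs,280+(x+.5)/6-.5,240+(y+.5)/6-.5,z)
ang=lambda v: np.degrees(np.arctan2(v[1],v[0]))
for F,h,mo,mi,ri,ro in [(W,(563,260),(247,233),(409,247),(233,212),(126,205)),(S,(361,245),(541,192),(443,218),(548,199),(600,183))]:
  H=F(*h,.083);MO=F(*mo,.082);MI=F(*mi,.082)
  for z in(.074,.076):
    RI=F(*ri,z);RO=F(*ro,z)
    print(z,"C",H,"mark",ang(MO-H),ang(MO-MI),np.hypot(*(MO-H)),"red",ang(RI-H),ang(RO-H),ang(RO-RI),np.hypot(*(RI-H)))
E
```

```text
0.074 C [ 0.56620494 -0.03270673] mark -17.255572032279918 -17.72857204549277 0.058647052234775884 red -17.884044036693954 -17.531246221749395 -16.41814828594134 0.06368233762107371
0.076 C [ 0.56620494 -0.03270673] mark -17.255572032279918 -17.72857204549277 0.058647052234775884 red -18.629182226630235 -18.095833630047206 -16.41814828594132 0.06306743275811943
0.074 C [ 0.56526487 -0.03163382] mark -18.456191271488223 -20.86643016467669 0.06101749356620131 red -16.721383806557153 -17.07228143932235 -18.329526352135648 0.06505644729383771
0.076 C [ 0.56526487 -0.03163382] mark -18.456191271488223 -20.86643016467669 0.06101749356620131 red -17.869524558062377 -17.970646193555464 -18.329526352135453 0.06425811018993546
```

Emit:
jog_arm(
  steps=[
    [1,-0.0034,0,0.015,0],
    [1,-0.0034,0,0.015,0],
    [1,-0.0034,0,0.015,0],
    [1,-0.0034,0,0.015,0],
    [1,-0.0034,0,0.015,0],
    [1,-0.0034,0,0.015,0],
    [1,-0.0034,0,0.015,0],
    [1,-0.0034,0,0.015,0],
    [1,0,0,0,0],
    [1,0,0,0,0],
  ],
)

```text
time_s: 10.17
tcp_pos: [0.5166, -0.1811, 0.2302]
eef_rot: [-90.0, -0.1, 167.3]
contact_force: [-0.5, 0.2, 0.1]
gripper_width: 0.0003
```

```bash
python3 look.py 9; python3 - <<'E'
from plant import r
from h import *
c=r.capture("side"); cv2.imwrite("pics/side9.png",cv2.resize(c["image"][200:430,240:480],None,fx=2.5,fy=2.5)[:,:,::-1])
c=r.capture("top"); pickle.dump(c,open("top9.pkl","wb")); cv2.imwrite("pics/top9.png",c["image"][:,:,::-1])
E
```

```text
10.1667 [ 1.180e+00  9.280e+00 -1.672e+01 -3.000e-02 -6.415e+01 -1.385e+01] [ 0.5166 -0.1811  0.2302] [-8.9990e+01 -1.5000e-01  1.6731e+02] [-0.52  0.17  0.11]
tool xz 0.015102932902347523 0.1557067619161165
```

View pics/side9.png

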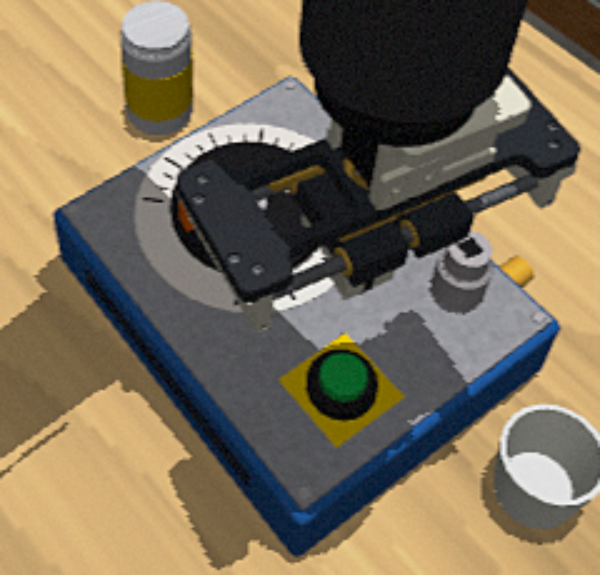

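View pics/top9.png

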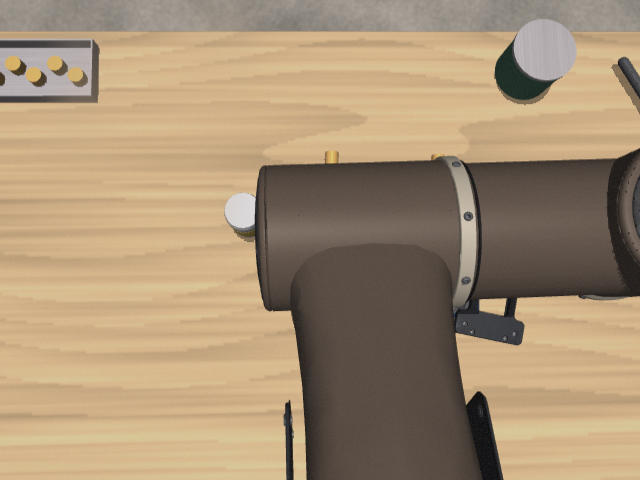

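Emit:
jog_arm(
  steps=[
    [1,-0.003,0.014,0,0],
    [1,0,0.016,0,0],
    [1,0,0.016,0,0],
    [1,0,0.016,0,0],
    [1,0,0.016,0,0],
    [1,0,0.014,0,0],
    [1,0,0.009,0,0],
    [1,0,0.006,0,0],
    [1,0,0.003,0,0],
    [1,0,0,0,0],
    [1,0,0,0,0],
  ],
)

```text
time_s: 11.23
tcp_pos: [0.5207, -0.1811, 0.1221]
eef_rot: [-90.0, 0.0, 167.4]
contact_force: [-0.7, 0.2, -0.1]
gripper_width: 0.0006
```

```bash
python3 look.py 10; python3 - <<'E'
from plant import r
from h import *
c=r.capture("side"); cv2.imwrite("pics/side10.png",cv2.resize(c["image"][200:430,240:480],None,fx=2.5,fy=2.5)[:,:,::-1])
E
```

```text
11.2333 [ 1.190e+00  1.551e+01 -2.439e+01  1.000e-02 -5.006e+01 -1.376e+01] [ 0.5207 -0.1811  0.1221] [-9.0000e+01  4.0000e-02  1.6743e+02] [-0.71  0.22 -0.13]
tool xz 0.011380664925577827 0.15477307066652032
```

View pics/side10.png

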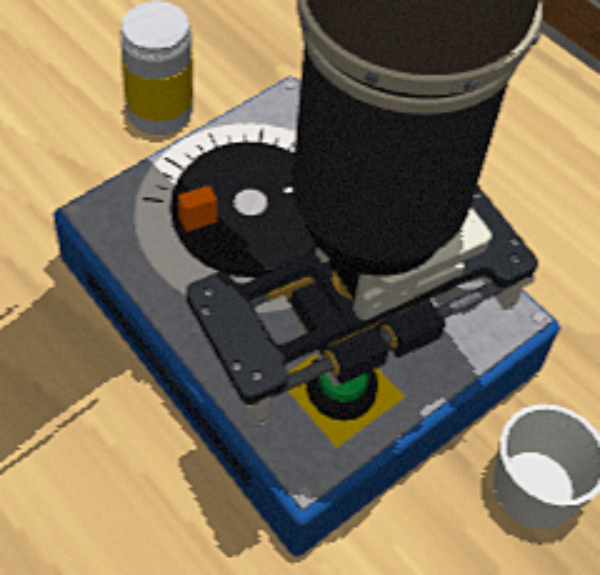

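Emit:
jog_arm(
  steps=[
    [1,0,0.002,0,0],
    [1,0,0.002,0,0],
    [1,0,0.002,0,0],
    [1,0,0.002,0,0],
    [1,0,0,0,0],
  ],
)

```text
time_s: 11.75
tcp_pos: [0.52, -0.1811, 0.1131]
eef_rot: [-90.0, -0.0, 167.4]
contact_force: [0.2, -0.6, -0.0]
gripper_width: 0.0003
```

Emit:
jog_arm(
  steps=[
    [1,0,0.0015,0,0],
    [1,0,0.0015,0,0],
    [1,0,0,0,0],
  ],
)

```text
time_s: 12.0
tcp_pos: [0.5204, -0.1812, 0.1104]
eef_rot: [-90.0, 0.0, 167.4]
contact_force: [-0.2, -0.1, 2.1]
gripper_width: 0.0004
```

Emit:
jog_arm(
  steps=[
    [1,0,0.0015,0,0],
    [1,0,0.0015,0,0],
    [1,0,0,0,0],
  ],
)

```text
time_s: 12.25
tcp_pos: [0.5205, -0.1812, 0.1076]
eef_rot: [-90.0, 0.0, 167.4]
contact_force: [-1.4, 0.4, 3.8]
gripper_width: 0.0004
```

Emit:
jog_arm(
  steps=[
    [1,0,0.0015,0,0],
    [1,0,0.001,0,0],
    [1,0,0,0,0],
  ],
)

```text
time_s: 12.5
tcp_pos: [0.5204, -0.1812, 0.1053]
eef_rot: [-90.0, 0.0, 167.4]
contact_force: [-1.7, 0.6, 4.8]
gripper_width: 0.0007
```

Emit:
jog_arm(
  steps=[
    [1,0,0.001,0,0],
    [1,0,0.001,0,0],
    [1,0,0,0,0],
    [1,0,0,0,0],
  ],
)

```text
time_s: 12.83
tcp_pos: [0.5205, -0.1813, 0.105]
eef_rot: [-90.0, 0.1, 167.5]
contact_force: [-6.8, 3.9, 20.9]
gripper_width: 0.0005
```

Emit:
jog_arm(
  steps=[
    [1,0,-0.003,0,0],
    [1,0,-0.006,0,0],
    [1,0,-0.012,0,0],
    [1,0,-0.02,0,0],
    [1,0,-0.03,0,0],
    [1,0,-0.03,0,0],
    [1,0,-0.03,0,0],
    [1,0,-0.02,0,0],
    [1,0,0,0,0],
  ],
)

```text
time_s: 13.58
tcp_pos: [0.5224, -0.1816, 0.2589]
eef_rot: [-90.0, 0.4, 167.4]
contact_force: [1.1, 0.4, 0.4]
gripper_width: 0.0003
```

Emit:
jog_arm(
  steps=[
    [1,0.012,0,0.03,0],
    [1,0.012,0,0.03,0],
    [1,0.012,0,0.03,0],
    [1,0.012,0,0.03,0],
    [1,0.012,0,0.03,0],
    [1,0.012,0,0.03,0],
    [1,0.012,0,0.03,0],
    [1,0.012,0,0.02,0],
    [1,0,0,0,0],
    [1,0,0,0,0],
  ],
)

```text
time_s: 14.42
tcp_pos: [0.3754, -0.3853, 0.2533]
eef_rot: [-90.0, -0.1, 167.3]
contact_force: [0.4, -0.5, 0.2]
gripper_width: 0.0002
```

```bash
python3 look.py 11; python3 - <<'E'
from plant import r
from h import *
for n in ["side","top"]:
    c=r.capture(n); pickle.dump(c,open(f"{n}11.pkl","wb")); cv2.imwrite(f"pics/{n}11.png",c["image"][:,:,::-1])
    x0,y0,x1,y1=(262,230,465,420) if n=="side" else (296,168,480,318)
    cv2.imwrite(f"pics/{n}11z.png",cv2.resize(c["image"][y0:y1,x0:x1],None,fx=3.2 if n=="side" else 4,fy=3.2 if n=="side" else 4,interpolation=cv2.INTER_CUBIC)[:,:,::-1])
E
```

```text
14.4167 [-2.487e+01  7.370e+00 -1.588e+01 -3.000e-02 -6.681e+01  1.214e+01] [ 0.3754 -0.3853  0.2533] [-9.0040e+01 -6.0000e-02  1.6726e+02] [ 0.39 -0.5   0.16]
tool xz 0.10759389286959123 0.3860416295010533
```

View pics/side11.png

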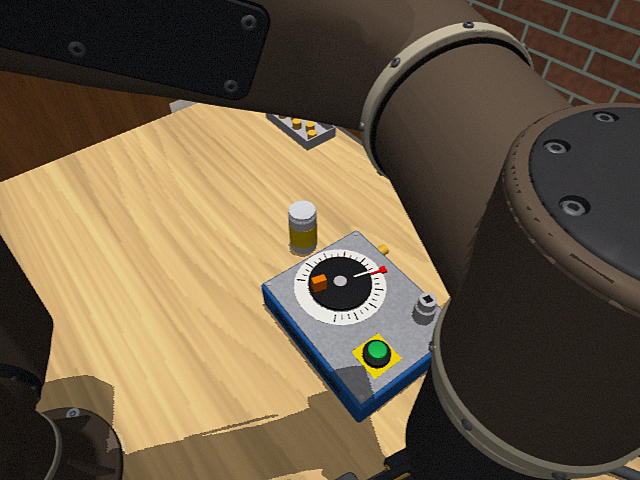

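View pics/side11z.png

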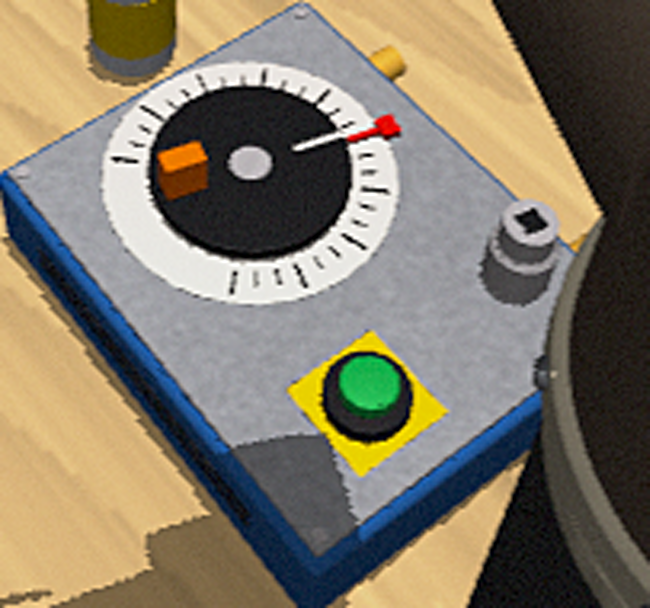

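View pics/top11.png

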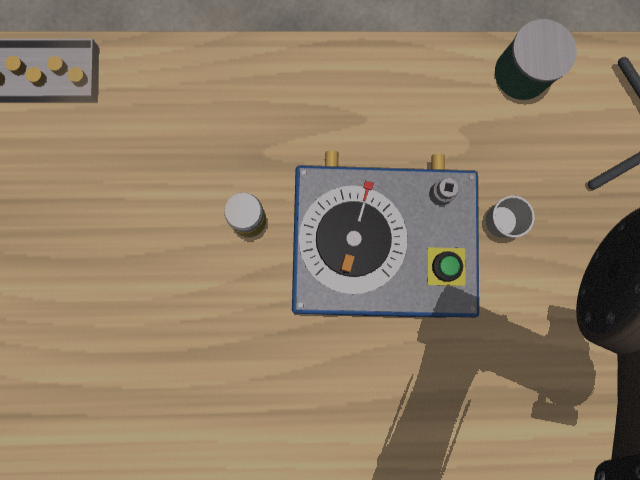

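```bash
python3 - <<'E'
from h import *
im=pickle.load(open("top11.pkl","rb"))["image"]; cv2.imwrite("pics/t11z.png",cv2.resize(im[175:275,305:405],None,fx=6,fy=6,interpolation=cv2.INTER_CUBIC)[:,:,::-1])
E
```

```text
(no output)
```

View pics/t11z.png

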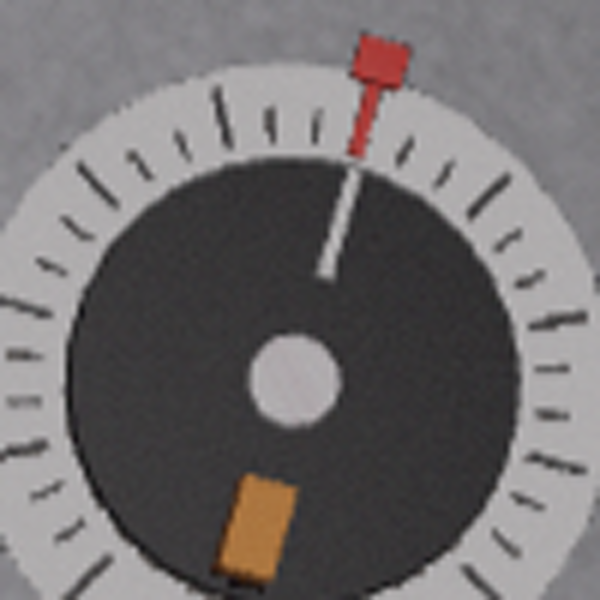

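```bash
python3 - <<'E'
from h import *
c=pickle.load(open("top11.pkl","rb"))
F=lambda x,y,z: ray(c,305+(x+.5)/6-.5,175+(y+.5)/6-.5,z)
ang=lambda v: np.degrees(np.arctan2(v[1],v[0]))
H=F(295,380,.083); print(ang(F(354,168,.082)-H),ang(F(354,168,.082)-F(326,278,.082)),ang(F(357,157,.075)-H),ang(F(371,86,.075)-H))
from plant import r
print(r.close_job())
E
```

```text
-16.88261985759563 -15.569079796921965 -17.264535679632832 -16.134143971121762
the job is handed in; nothing more can be done
None
```

I pushed the post clockwise with closed fingertips, about 129° in all, until the white mark met the red target line. Then I backed off, lifted, and pressed the green button. It bottomed out after about 6 mm of travel with 21 N on the tool. I released it, moved the arm clear, and handed the job in at about 14.5 s; no verdict was reported.

- **Alignment after the press:** in the top view the mark was at −16.9° (from hub to its outer end) and the red line between −16.1° and −17.3°. That is under 1 mm sideways at the mark's end, against 3.5 mm allowed.
- **Alignment before the press:** the wrist and side views put the mark between −17.3° and −20.9° and the red line between −16.4° and −18.6°. The −20.9° came from the line's direction in the low-resolution side picture and disagreed with the other readings by about 3°. I took the mark and line as matching to about 1°.
- **Button:** its full travel was judged from force and tool height, since the joint itself cannot be read. The side picture afterwards looked the same as the starting one, so it appears to be back up.
- **Socket, can and cup:** all three stood in the same places as at the start, judged by eye from the top picture.

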